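Slide the blank home in the slant-bed jig and cam-lock it

TASK

The steel fuller has been left lying on the flat steel blank, up on the loading shelf of the slant-bed jig: first lay the fuller flat in the wooden tool tray, set down rather than dropped. Then, without lifting the blank, push it over the lip of the shelf so that it slides down the sloping bed and comes to rest by itself home in the corner, flush against both fences with its long side along the long fence, and finally throw the red-balled cam lever all the way over so that the cam locks it there. Leave the oil can, the brown insulator and the S-hook standing and lying where they are.

Things in the scene. Friction and masses are not known exactly. Their poses are not given: they have to be found in the camera images.
- jig: The slant-bed jig, an iron stand. Origin on the bench, below the middle of the lip. x along the lip, y level towards the loading shelf, z up. Shelf: level, 170 mm high, from y = 0 (lip) to 210 mm, x within 180 mm either way. Bed: from the lip it slopes down towards -y at 25 degrees, 268 mm long down the slope, x within 120 mm either way, sides open.
- shelf_lip (a point): Middle of the lip, the straight level edge where the jig's shelf and bed meet, on their top surface (170 mm high); axes as jig.
- bed: Nest on the bed. Origin: inner corner of the two fences, on the bed's surface, 240 mm down the slope below the lip's middle. z square to the bed; y along the long fence's inner face, up the slope (to 156 mm); x along the short fence's, up the slope (to 105 mm). y is turned 0.62 rad from straight uphill. Fences 14 mm thick, 16 mm high. Blank home: its centre at x 47.5, y 75, z 4 mm.
- blank_center (a point): Centre (half-way up) of the blank, bright steel flat 150 (x) x 95 (y) x 8 mm (z), 0.9 kg; starts flat on the shelf; too wide to grip flat; oily, slides easily (friction about 0.11 on bed and fences). Either end may lead. It tips on to the bed when its centre passes the lip, then slides by itself, turning along the fences it meets if it comes within some 0.4 rad of lying along them.
- fuller_center (a point): Centre (half-way up) of the fuller: a dark steel hand tool like a blunt chisel, 160 mm long (x, nose to +x), shank 22 mm wide (y) and 22 mm high, nose flared to 36 mm in the last 25 mm, 0.5 kg. At the start it lies flat on top of the blank, its underside 8 mm above the shelf.
- tray_in (a point): Middle of the inner floor of the wooden tool tray, an open box fixed on the bench: outside 240 (x) x 120 (y) x 36 mm high, walls and floor 8 mm thick, inside 224 x 104 mm and 28 mm deep. x along its length, z up. A fuller lying flat has its centre 11 mm above this floor.
- cam_lever (a joint): Cam-lock lever: 0 = fully open (leans outward over the long fence), 1.62 = fully thrown, at its stop. It starts below 0.5, where its rubber-faced eccentric clears the blank by 4 mm or more; from about 1.2 the eccentric bites on the top of a seated blank. Stays where it is left; moving it takes about 2 N at the ball, up to about 15 N at the end.
- cam_axle (a point): Middle of the lever's axle, on the jig, at x 20, y 60, z 34 mm of bed and with its axes. The lever turns about this y: at joint value q it points along (cos(1.833-q), 0, sin(1.833-q)). The bracket around it is 46 mm wide in y, rises 47 mm above the bed, and reaches in x from 54 mm outward to 10 mm inward of the axle.
- cam_ball (a point): Centre of the red ball, 30 mm across, at the end of the cam lever, 112 mm from the axle. The rod between is 13 mm thick.
- oil_can: Bystander: small copper oil can, 54 mm across, 82 mm high, with a thin spout rising to 123 mm and reaching 35 mm out from the axis. Stands on the loading shelf. Origin at the centre of its underside, z up.
- insulator: Bystander: brown-glazed ceramic insulator knob, 52 mm across, 58 mm high, standing on the loading shelf. Origin at the centre of its underside, z up.
- s_hook: Bystander: dull iron S-hook of 8 mm bar, about 105 x 40 mm, lying flat on the bench beyond the end of the tray. Origin at its middle, on the bench.
There are look-alikes about, which are no part of the job. Of the things that look like the part that bears blank_center, the largest one is meant.

How it is judged:
By the outcome, as a careful person would: the job done as asked, in the order asked, and still so for the second after the job is handed in, with the robot touching nothing.
It also fails if it takes over 72 s, if anything falls off the work surface, if the arm or the gripper's body presses on something with over 40 N, if the wrist force passes 120 N, or if a joint passes its speed limit or range.

ROBOT

A 7-joint arm with a two-finger parallel gripper is mounted at the origin on the work surface. World frame = base frame: x ahead of the robot, y to its left, z up, the work surface at z = 0. Lengths are in m, angles in rad, forces in N, time in s.
With the tool pointing down it reaches from about 0.375 to 0.925 m from the base axis. Payload 3.1 kg.
Tool frame: the origin (TCP) lies midway between the tips of the shut fingers; the grasp point (between the pads) lies 19 mm behind it (r.tcp_to_grasp is the distance from the TCP to the grasp point, in m); z points along the fingers, y is the line along which they close (so a half turn about z gives the same grasp; the last joint's range is limited). The gripper opens to 85 mm and grips with 20 to 120 N. Pads are 22 mm wide; open, the fingers measure 114 mm over their backs; the gripper's body (76 mm by 85 mm) begins 54 mm behind the grasp point. The pads swing forward as they close: fully open they stand 13 mm farther back than shut.
Start: joints at [-1.288, 0.383, 0.044, 1.598, -0.018, 1.161, -0.05], TCP at [0.242, 0.603, 0.231] pointing down, gripper open.
Joint ranges: [-2.61, 2.61], [-0.41, 2.15], [-1.48, 1.57], [0, 2.5], [-1.57, 4.71], [0.05, 1.97], [-2.85, 2.85]. Speed limits (rad/s): [2.79, 2.79, 3.14, 3.14, 3.14, 3.14, 3.14].

INTERFACE

Orientations are given as a unit quaternion [w, x, y, z].
In Python, from bench import r gives the robot as it stands.
- The arm moves only by the tool drive_tool, never from a script. Its argument "plan" is a list of rows, each a list of 6 numbers: the shift along the tool's x, y, z in mm, then the turn, a rotation vector about the tool's x, y, z in degrees. In form: [[tx, ty, tz, rx, ry, rz], ...]. A call has 1 to 5 rows; each row is the pose to reach, as a shift and turn from the pose commanded when the call began, along the tool's axes at that moment; what a row does not reach only later rows make up. A row lasts 1/12 s, in which the tool goes at most 41.7 mm and 7.16 degrees, less where a joint would pass 70% of its speed; a pose out of reach is approached as far as the arm can. A call with a gripper value outside its range is refused whole. "hand" is the closure, from 0 (fully open) to 1 (shut), set as the call begins (left out, the last holds). The fingers move at their own pace and stop on an object; "newtons" is the grip in N (left out, the last holds). Time passes only in rows, so rows that repeat a pose let the fingers close. It gives the time, the measured TCP pose, the force, the opening and the grip force at its end, in the units of the state.
- r.state(): the state, without advancing time (a new reading comes with each control period).
- r.capture(name): name is "side" or "top" or "wrist"; returns (picture, depth): 400x640x3 uint8, red, green, blue; 400x640 float32, m along the optical axis (not along the pixel's ray), 0 where there is no reading.
- r.get_calibration(name): a dict with "fx", "fy", "cx", "cy" (pixels), "rvec" (rotation vector, rad) and "tvec" (3), from world to camera coordinates, as OpenCV has them. Camera axes: x right, y down, z forward; pixel columns grow to the right and rows downward; lengths in m; the calibration is good to about 2 mm. The wrist camera is an equidistant fisheye: a pixel r from the principal point sees the ray r / f radians off the axis. A picture is of the moment at which its call begins: read the wrist's pose just before it. get_calibration takes no time and is no camera call; for the wrist camera it gives the pose at the moment of the call.
- r.close_job(): hands the job in; it is judged then, once.
The state is a dict: "clock": time; "qpos": joint angles; "qvel": joint speeds; "joint_efforts": joint torques, N m; "eef_pos": TCP position; "eef_rot": TCP orientation; "wrist_force": force on the tool from outside, world axes, zero at the start; "moment": the same for the moment, N m; "width": finger opening in m; "finger_force": force on a finger pad.
Only numpy, scipy, OpenCV 4.12 (cv2) and the standard library are available. Lean on these libraries where they do the work, as an engineer would, in place of code of your own. Each camera call takes 0.05 s, during which the arm holds its last target. There are 200 camera calls.

## Working session

There is one attempt and no reset: what is moved stays moved. The work goes in short steps, Python scripts to look and compute and a tool call to move; the robot and the scene stay as the last step left them, time stands still between calls to the robot, and variables do not carry over. Pictures are saved under pics/ and viewed, at most 10 in all, crops included, and the job is handed in when it is done.

Besides the shell and the picture viewer there is one more tool, called after "Call:" as name([rows], argument=value, ...), one row to a line, values as JSON. drive_tool: Moves the arm, as the interface text tells. Its arguments: {"type":"object","properties":{"plan":{"type":"array"},"hand":{"type":"number"},"newtons":{"type":"number"}},"required":["plan"]}

```bash
ls; mkdir -p pics; cat > h.py <<'E'
import numpy as np, cv2
from scipy.spatial.transform import Rotation as R
from bench import r
def cal(n):
    c=r.get_calibration(n); K=np.array([[c['fx'],0,c['cx']],[0,c['fy'],c['cy']],[0,0,1.]])
    return K,R.from_rotvec(np.ravel(c['rvec'])).as_matrix(),np.ravel(c['tvec'])
def pts(n,d):
    K,Rm,t=cal(n); v,u=np.mgrid[:400,:640]
    p=np.stack([(u-K[0,2])/K[0,0]*d,(v-K[1,2])/K[1,1]*d,d],-1)
    return (p-t)@Rm
def ray(n,uv,z):
    K,Rm,t=cal(n); d=np.array([(uv[0]-K[0,2])/K[0,0],(uv[1]-K[1,2])/K[1,1],1])@Rm; o=-t@Rm
    return o+d*(z-o[2])/d[2]
def proj(n,P):
    K,Rm,t=cal(n); c=np.atleast_2d(P)@Rm.T+t; return (c@K.T)[:,:2]/c[:,2:]
E
python3 - <<'E'
from h import *
for n in('top','side'):
    a,d=r.capture(n); cv2.imwrite(f'pics/{n}0.png',a[:,:,::-1]); np.save(f'{n}d.npy',d); np.save(f'{n}a.npy',a)
    K,Rm,t=cal(n); print(n,K[0,0],-t@Rm,Rm[2])
print(r.state()['clock'],r.state()['eef_rot'])
E
```

```text
pics
top 435.92436488730397 [0.29366639 0.01562978 1.20530156] [ 0.19182973  0.0025352  -0.98142495]
side 392.4370214041007 [ 0.12684315 -0.72623992  0.78663356] [ 0.36138625  0.72219667 -0.58977279]
0.1 [-1.70578456e-04  1.89202047e-01  9.81937419e-01 -1.20885530e-03]
```

View pics/top0.png

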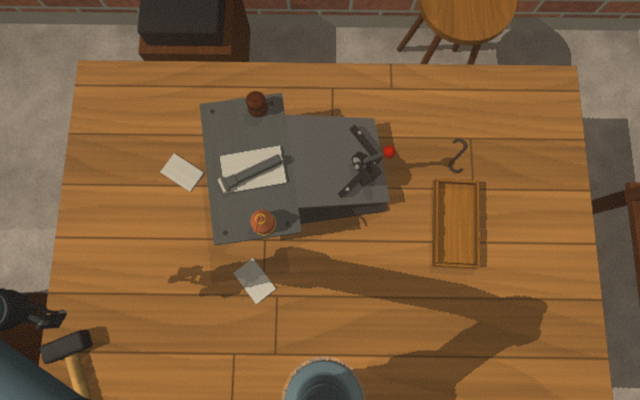

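View pics/side0.png

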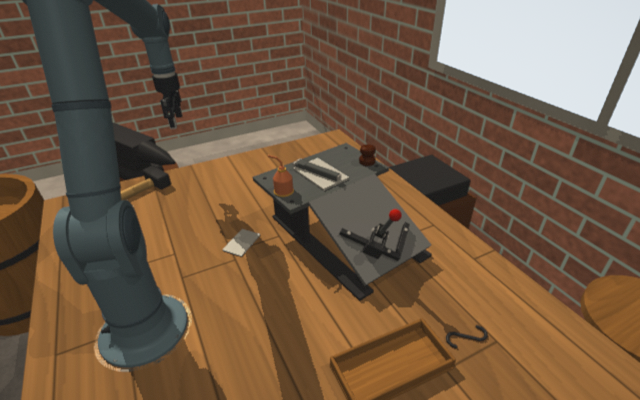

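The top view shows the jig with its shelf at left (200–300, 95–243) and the bed sloping right. The fuller lies on the pale blank at (253,170). The oil can is at (263,222), the insulator at (257,103), the red ball at (389,152), the S-hook at (457,155) and the tray at (456,223).

Candidates for the blank:
- The plate at (253,170), on the shelf and largest.
- The pale sheet at (182,172), on the bench and smaller.
- The pale sheet at (254,281), on the bench and smaller.

I choose the plate on the shelf, and will check it in a close crop.

```bash
cat > m.py <<'E'
from h import *
a=np.load('topa.npy');d=np.load('topd.npy');P=pts('top',d);z=P[...,2]
h=cv2.cvtColor(a,cv2.COLOR_RGB2HSV).astype(int)
def box(m):
    m=m.astype(np.uint8);n,l,s,c=cv2.connectedComponentsWithStats(m);i=1+s[1:,4].argmax();return l==i
def rect(m,zz):
    ys,xs=np.nonzero(m);q=np.array([ray('top',(x,y),zz)[:2] for x,y in zip(xs,ys)])*1000
    (c,wh,ang)=cv2.minAreaRect(q.astype(np.float32));return np.round(c,1),np.round(wh,1),round(ang,2),m.sum(),np.median(z[m]).round(4)
win=np.zeros((400,640),bool);win[85:250,190:310]=1
sh=win&(abs(z-.17)<.006); print('shelf z',np.median(z[sh]),z[sh].std())
print('shelf',rect(box(win&(z>.155)&(z<.215)),.17))
bl=box(win&(h[...,2]>150)&(h[...,1]<70)); print('blank',rect(bl,.178))
hull=np.zeros((400,640),np.uint8); ct=cv2.findContours(bl.astype(np.uint8),0,1)[0]
for c in sorted(ct,key=cv2.contourArea)[-1:]: cv2.fillPoly(hull,[cv2.convexHull(c)],1)
dk=np.zeros_like(win);dk[140:205,212:298]=1
fu=box(dk&(z>.189)&(z<.22)); print('fuller',rect(fu,.2))
# bed plane
w=np.zeros_like(win);w[125:200,302:338]=1
q=P[w&(z>.03)&(z<.17)];A=np.c_[q[:,:2],np.ones(len(q))];s=np.linalg.lstsq(A,q[:,2],rcond=None)[0];g=np.hypot(*s[:2]);print('bed slope',np.degrees(np.arctan(g)),'uphill dir',s[:2]/g,'lip offset',(.17-s[2])/g)
rd=box((h[...,1]>180)&((h[...,0]<6)|(h[...,0]>174))&(h[...,2]>120)&(np.arange(640)>370)&(np.arange(640)<410));print('ball',np.median(P[rd],0),rd.sum(),np.argwhere(rd).mean(0))
tw=np.zeros_like(win);tw[165:280,420:490]=1
t=box(tw&(z>.027)&(z<.045));print('tray',rect(t,.036))
for n,b in(('can',(205,240,245,280)),('ins',(85,120,243,272))):
    v=np.zeros_like(win);v[b[0]:b[1],b[2]:b[3]]=1;q=P[v&(z>.2)];print(n,len(q),np.median(q,0),q.min(0),q.max(0))
cr=cv2.resize(a[85:250,190:420],None,fx=3.4,fy=3.4,interpolation=2);cv2.imwrite('pics/crop0.png',cr[:,:,::-1])
E
python3 m.py
```

```text
shelf z 0.17116384223242792 0.0021103537674711345Traceback (most recent call last):
  File "m.py", line 11, in <module>
    print('shelf',rect(box(win&(z>.155)&(z<.215)),.17))
                  ~~~~^^^^^^^^^^^^^^^^^^^^^^^^^^^^^^^^
  File "m.py", line 7, in rect
    ys,xs=np.nonzero(m);q=np.array([ray('top',(x,y),zz)[:2] for x,y in zip(xs,ys)])*1000
                                    ~~~^^^^^^^^^^^^^^^^
  File "h.py", line 12, in ray
    K,Rm,t=cal(n); d=np.array([(uv[0]-K[0,2])/K[0,0],(uv[1]-K[1,2])/K[1,1],1])@Rm; o=-t@Rm
           ~~~^^^
  File "h.py", line 5, in cal
    c=r.get_calibration(n); K=np.array([[c['fx'],0,c['cx']],[0,c['fy'],c['cy']],[0,0,1.]])
ValueError: time passes only in moves, steps and waits
```

Cache the calibration (fixed cameras) instead of calling it per pixel.

```bash
sed -i 's/^def cal/import functools\n@functools.cache\ndef cal/' h.py; python3 m.py
```

```text
shelf z 0.17116384223242792 0.0021103537674711345
shelf (array([583.1, 172.2]), array([362.2, 251.1]), 9.19, np.int64(12793), np.float64(0.1716))
blank (array([589.9, 185.1]), array([ 54.6, 148.6]), 11.19, np.int64(932), np.float64(0.1793))
fuller (array([560.2, 181.9]), array([ 37.4, 161. ]), 28.48, np.int64(708), np.float64(0.1996))
bed slope 24.976169861220022 uphill dir [-0.15782514  0.98746708] lip offset -0.00930079144952882
ball [ 0.60133401 -0.14150581  0.23536037] 96 [150.8125     388.30208333]
tray (array([ 467.1, -354.9]), array([122.7, 240. ]), 87.16, np.int64(894), np.float64(0.0359))
can 448 [0.43390344 0.14566683 0.22965126] [0.29366639 0.01562978 0.20096187] [0.4642935  0.17514627 1.20530156]
ins 324 [0.72613478 0.17354994 0.22595155] [0.29366639 0.01562978 0.20824107] [0.75124726 0.19693285 1.20530156]
```

View pics/crop0.png

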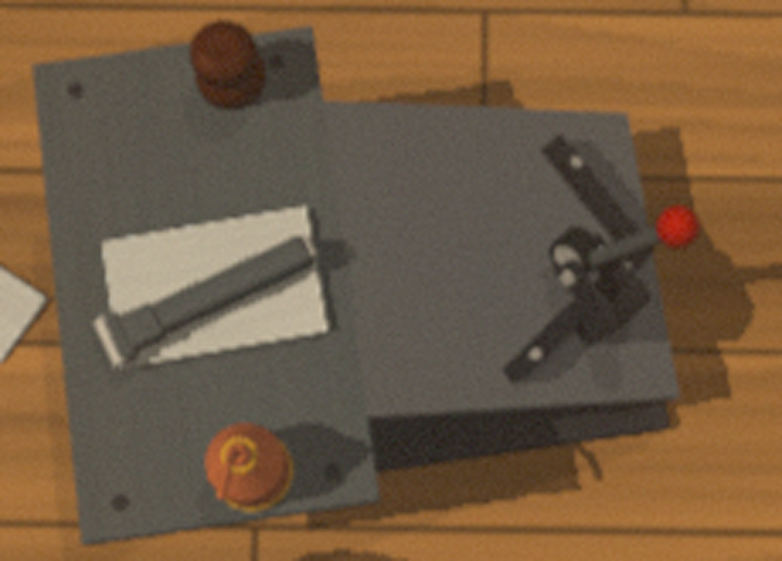

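The crop confirms the fuller lies on the largest pale plate, nose at crop (110,340) and tail at (310,245). The fences meet near (645,260), with the bracket on the lower, long fence. Next I'll pin down the jig frame, the blank, and the first move.

```bash
cat > m2.py <<'E'
from h import *
exec(open('m.py').read().split("print('shelf',")[0].split('import *')[1])
psi=np.radians(9.08); X=np.array([np.cos(psi),np.sin(psi)]);Y=np.array([-X[1],X[0]])
# shelf extents along jig axes from depth edges
sm=win&(z>.160)&(z<.26); q=P[sm][:,:2]; a1,b1=q@X,q@Y
from scipy.stats import binned_statistic as bs
far=bs(a1,b1,'max',bins=12);print('far edge Y vs X',np.round(far.statistic*1000,1),np.round(far.bin_edges[[0,-1]]*1e3,1))
sl=b1>.02; e=bs(b1[sl],a1[sl],'max',bins=8),bs(b1[sl],a1[sl],'min',bins=8);print('X ends',np.round(e[0].statistic*1e3,1),np.round(e[1].statistic*1e3,1))
w=np.zeros_like(win);w[125:200,305:338]=1
q=P[w&(z>.03)&(z<.165)];n=np.polyfit(q[:,:2]@Y,q[:,2],1);print('bed line',np.degrees(np.arctan(n[0])),'lip Y', (.1712-n[1])/n[0]*1e3)
bl=win&(h[...,2]>150)&(h[...,1]<70)&(abs(z-.178)<.01)
k=cv2.findContours(bl.astype(np.uint8),0,1)[0]; pix=np.vstack([c[:,0] for c in k if cv2.contourArea(c)>30]); 
K,Rm,t=cal('top'); qq=np.array([ray('top',p,.178)[:2] for p in pix])*1e3
c,wh,ang=cv2.minAreaRect(qq.astype(np.float32));print('blank',c,wh,ang,'jigXY',np.dot(c,X),np.dot(c,Y))
E
python3 m2.py
```

```text
shelf z 0.17116384223242792 0.0021103537674711345
far edge Y vs X [202.6 202.8 203.2 203.3 202.9 203.4 203.5 203.  203.  204.1 203.8 203.5] [422.8 784.8]
X ends [784.2 770.6 783.7 784.8 784.  783.4 784.  783.3] [423.1 423.1 422.9 422.8 423.2 422.9 422.9 423. ]
bed line 25.00927285280707 lip Y -6.8534022512042645
blank (570.2736206054688, 181.21395874023438) (94.62871551513672, 148.65850830078125) 11.190814018249512 jigXY 591.7254840036445 88.94634776892302
```

```bash
cat >> h.py <<'E'
psi=np.radians(9.08); X=np.array([np.cos(psi),np.sin(psi),0]);Y=np.array([-X[1],X[0],0]);Z=np.array([0,0,1.])
LIP=X*.6035-Y*.0068+Z*.17; J=np.c_[X,Y,Z]; O=LIP-Z*.17
up=Y*np.cos(np.radians(25))+Z*np.sin(np.radians(25)); nb=np.cross(X,up)
by=-np.sin(.62)*X+np.cos(.62)*up; bx=np.cross(by,nb); B=np.c_[bx,by,nb]; BO=LIP-.24*up
def ball(q,L=.112): return BO+B@np.array([.020+L*np.cos(1.833-q),.060,.034+L*np.sin(1.833-q)])
def down(yaw): # tool pointing down, closing axis y at yaw deg
    y=np.array([np.cos(np.radians(yaw)),np.sin(np.radians(yaw)),0]);zz=-Z;return np.c_[np.cross(y,zz),y,zz]
def go(p,Rt):
    s=r.state();Q=R.from_quat(np.roll(s['eef_rot'],-1)).as_matrix()
    print('t',round(s['clock'],2),'at',np.round(np.array(s['eef_pos'])*1e3,1),'shift',np.round((np.array(p)-s['eef_pos'])@Q*1e3,1),'turn',np.round(np.degrees(R.from_matrix(Q.T@Rt).as_rotvec()),1),'F',np.round(s['wrist_force'],1),'w',round(s['width']*1e3,1))
E
python3 - <<'E'
from h import *
print(LIP,BO)
for q in (0,.2,.4,.5,1,1.62): print(q,np.round(ball(q)*1e3,1),proj('top',ball(q)).round(0),proj('side',ball(q)).round(0))
go([.5602,.1819,.29],down(28.5)); go([.5602,.1819,.182],down(28.5))
E
```

```text
[0.59701064 0.08852559 0.17      ] [ 0.63133724 -0.1262626   0.06857162]
0 [ 592.9 -153.2  215.8] [[392. 157.]] [[393. 220.]]
0.2 [ 609.  -140.4  224.5] [[387. 149.]] [[396. 212.]]
0.4 [ 625.1 -125.6  229.3] [[381. 142.]] [[398. 205.]]
0.5 [ 632.9 -117.6  230.1] [[377. 138.]] [[399. 202.]]
1 [666.4 -75.  218.5] [[359. 126.]] [[399. 194.]]
1.62 [687.1 -28.2 173.3] [[338. 125.]] [[393. 197.]]
t 0.1 at [241.3 602.6 230. ] shift [-452.4 -272.2  -59.3] turn [-0.1  0.1 39.7] F [ 0.5  0.1 -0.5] w 85.3
t 0.1 at [241.3 602.6 230. ] shift [-452.4 -272.    48.7] turn [-0.1  0.1 39.7] F [ 0.5  0.1 -0.5] w 85.3
```

Call:
drive_tool([
  [-30,-18,-6,0,0,0],
  [-60,-36,-12,0,0,0],
  [-90,-54,-18,0,0,0],
  [-120,-72,-24,0,0,0],
  [-150,-90,-30,0,0,0],
], hand=0, newtons=40)

```text
clock: 0.52
eef_pos: [0.3479, 0.4623, 0.2609]
eef_rot: [-0.0, 0.189, 0.982, -0.001]
wrist_force: [1.0, -0.0, -0.9]
width: 0.0855
finger_force: 0.0
```

Call:
drive_tool([
  [-30,-18,-6,0,0,0],
  [-60,-36,-12,0,0,0],
  [-90,-54,-18,0,0,0],
  [-120,-72,-24,0,0,0],
  [-150,-90,-30,0,0,0],
])

```text
clock: 0.93
eef_pos: [0.4536, 0.323, 0.291]
eef_rot: [-0.0, 0.189, 0.982, -0.0]
wrist_force: [-0.0, 0.4, -0.9]
width: 0.0853
finger_force: 0.0
```

Call:
drive_tool([
  [-30,-18,0,0,0,7],
  [-60,-36,0,0,0,14],
  [-90,-54,0,0,0,21],
  [-120,-72,0,0,0,28],
  [-150,-90,0,0,0,35],
])

```text
clock: 1.35
eef_pos: [0.5593, 0.1839, 0.2908]
eef_rot: [-0.0, 0.478, 0.878, -0.0]
wrist_force: [0.8, 0.8, -0.7]
width: 0.0854
finger_force: 0.0
```

```bash
python3 - <<'E'
from h import *
go([.5602,.1819,.25],down(28.5)); go([.5602,.1819,.182],down(28.5)); print(r.state()['qpos'])
a,d=r.capture('wrist'); cv2.imwrite('pics/w1.png',a[:,:,::-1])
E
```

```text
t 1.35 at [559.3 183.9 290.8] shift [-2.2 -0.3 40.8] turn [-0.  -0.   4.3] F [ 0.8  0.8 -0.7] w 85.4
t 1.35 at [559.3 183.9 290.8] shift [ -2.2  -0.3 108.8] turn [-0.  -0.   4.3] F [ 0.8  0.8 -0.7] w 85.4
[-0.73796259  0.22858888  0.41104084  1.69692323 -0.09615821  1.23688131
  0.26844857]
```

Call:
drive_tool([
  [-2,0,25,0,0,4.3],
  [-2,0,50,0,0,4.3],
  [-2,0,75,0,0,4.3],
  [-2,0,95,0,0,4.3],
  [-2,0,108,0,0,4.3],
])

```text
clock: 1.82
eef_pos: [0.558, 0.1834, 0.1801]
eef_rot: [-0.001, 0.508, 0.861, -0.002]
wrist_force: [-1.1, -0.0, 0.3]
width: 0.0855
finger_force: 0.0
```

Call:
drive_tool([
  [0,0,0,0,0,0],
  [0,0,0,0,0,0],
  [0,0,0,0,0,0],
  [0,0,0,0,0,0],
  [0,0,0,0,0,0],
], hand=1, newtons=50)

```text
clock: 2.23
eef_pos: [0.5609, 0.1841, 0.185]
eef_rot: [0.001, 0.508, 0.861, 0.001]
wrist_force: [0.1, -1.3, 0.2]
width: 0.0256
finger_force: 0.0
```

Call:
drive_tool([
  [0,0,0,0,0,0],
  [0,0,0,0,0,0],
  [0,0,0,0,0,0],
  [0,0,0,0,0,0],
])

```text
clock: 2.57
eef_pos: [0.5613, 0.1843, 0.1851]
eef_rot: [0.001, 0.508, 0.861, 0.001]
wrist_force: [-0.6, -0.2, 5.3]
width: 0.021
finger_force: 51.2
```

Call:
drive_tool([
  [0,0,-20,0,0,0],
  [0,0,-55,0,0,0],
  [0,0,-90,0,0,0],
  [0,0,-125,0,0,0],
  [0,0,-155,0,0,0],
])

```text
clock: 2.98
eef_pos: [0.5592, 0.1835, 0.3387]
eef_rot: [-0.001, 0.508, 0.861, -0.001]
wrist_force: [0.9, 1.1, -4.5]
width: 0.0205
finger_force: 50.1
```

Call:
drive_tool([
  [-28,-22,0,0,0,0],
  [-57,-45,0,0,0,0],
  [-86,-68,0,0,0,0],
  [-114,-90,0,0,0,0],
  [-143,-113,0,0,0,0],
])

```text
clock: 3.4
eef_pos: [0.5283, 0.0027, 0.3363]
eef_rot: [-0.001, 0.508, 0.861, -0.001]
wrist_force: [-0.2, 0.0, -5.6]
width: 0.0209
finger_force: 50.0
```

```bash
python3 - <<'E'
from h import *
go([.467,-.355,.3],down(87.2)); print(r.state()['qpos'],r.state()['finger_force'])
a,d=r.capture('top'); P=pts('top',d); h=cv2.cvtColor(a,cv2.COLOR_RGB2HSV)
cv2.imwrite('pics/top1.png',cv2.resize(a[60:300,180:500],None,fx=2.3,fy=2.3)[:,:,::-1])
E
```

```text
t 3.4 at [528.3   2.7 336.3] shift [-283.5 -226.5   36.6] turn [ -0.1  -0.2 -58.3] F [-0.2  0.  -5.6] w 20.9
[-0.59167502  0.06823631  0.5389588   1.77501526 -0.03621441  1.31163087
  0.46041225] 50.031893849372864
```

View pics/top1.png

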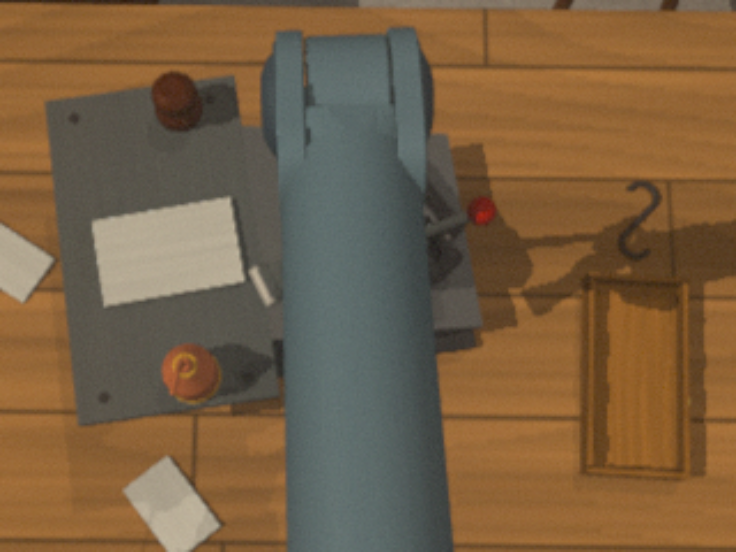

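The view shows the bare blank at (168,252), not obviously shifted, and the fuller held with its nose visible at (262,285). On to the tray.

Call:
drive_tool([
  [-28,-22,0,0,0,0],
  [-57,-45,0,0,0,0],
  [-86,-68,0,0,0,0],
  [-114,-90,0,0,0,0],
  [-143,-113,0,0,0,0],
])

```text
clock: 3.87
eef_pos: [0.4987, -0.1765, 0.3366]
eef_rot: [-0.001, 0.508, 0.861, -0.0]
wrist_force: [0.7, 0.3, -5.0]
width: 0.0211
finger_force: 50.1
```

Call:
drive_tool([
  [-28,-22,0,0,0,-7],
  [-57,-45,0,0,0,-14],
  [-86,-68,0,0,0,-21],
  [-114,-90,0,0,0,-28],
  [-140,-113,0,0,0,-35],
])

```text
clock: 4.28
eef_pos: [0.4706, -0.3429, 0.3365]
eef_rot: [-0.001, 0.264, 0.965, 0.001]
wrist_force: [0.9, 1.0, -4.1]
width: 0.0209
finger_force: 50.1
```

Call:
drive_tool([
  [0,0,20,0,0,-6],
  [0,0,40,0,0,-12],
  [0,0,60,0,0,-18],
  [0,0,90,0,0,-23.3],
  [0,0,120,0,0,-23.3],
])

```text
clock: 4.7
eef_pos: [0.471, -0.3421, 0.2163]
eef_rot: [-0.0, 0.065, 0.998, 0.001]
wrist_force: [0.5, 0.0, -4.4]
width: 0.0209
finger_force: 50.1
```

```bash
python3 - <<'E'
from h import *
go([.467,-.355,.1],down(87.2)); print(r.state()['qpos'],r.state()['finger_force'])
a,d=r.capture('side'); cv2.imwrite('pics/s1.png',a[:,:,::-1])
E
```

```text
t 4.7 at [ 471.  -342.1  216.3] shift [  2.2 -13.4 116.2] turn [ 0.1 -0.  -4.7] F [ 0.5  0.  -4.4] w 20.9
[-0.01919716  0.31904152  0.69337627  1.80653096 -0.22771232  1.09807939
  2.19413585] 50.05284905433655
```

View pics/s1.png

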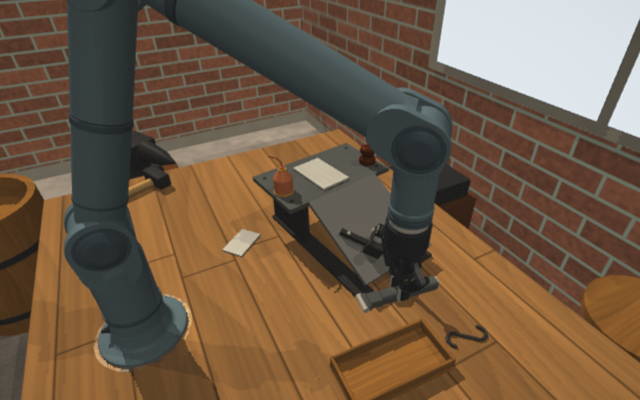

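The fuller is held level at (398,291), above and beside the tray at (393,362). Descending.

Call:
drive_tool([
  [2,-13,30,0,0,-4.7],
  [2,-13,65,0,0,-4.7],
  [2,-13,100,0,0,-4.7],
  [2,-13,130,0,0,-4.7],
  [2,-13,150,0,0,-4.7],
])

```text
clock: 5.17
eef_pos: [0.4655, -0.3528, 0.0644]
eef_rot: [-0.003, 0.026, 1.0, 0.002]
wrist_force: [-0.1, 1.4, -4.9]
width: 0.0209
finger_force: 50.1
```

Call:
drive_tool([
  [0,0,15,0,0,0],
  [0,0,28,0,0,0],
  [0,0,38,0,0,0],
  [0,0,43,0,0,0],
  [0,0,45,0,0,0],
])

```text
clock: 5.58
eef_pos: [0.4677, -0.355, 0.0228]
eef_rot: [-0.0, 0.026, 1.0, 0.0]
wrist_force: [0.1, -0.2, -4.0]
width: 0.0206
finger_force: 50.1
```

Call:
drive_tool([
  [0,0,1,0,0,0],
  [0,0,2,0,0,0],
  [0,0,3,0,0,0],
  [0,0,4,0,0,0],
  [0,0,5,0,0,0],
])

```text
clock: 6.0
eef_pos: [0.4681, -0.3556, 0.0189]
eef_rot: [0.001, 0.026, 1.0, -0.0]
wrist_force: [0.4, -0.4, -4.9]
width: 0.0207
finger_force: 50.1
```

Call:
drive_tool([
  [0,0,1,0,0,0],
  [0,0,1,0,0,0],
  [0,0,1.5,0,0,0],
  [0,0,2,0,0,0],
])

```text
clock: 6.33
eef_pos: [0.4677, -0.3554, 0.0163]
eef_rot: [0.0, 0.026, 1.0, 0.0]
wrist_force: [0.3, 0.5, -3.9]
width: 0.0205
finger_force: 50.1
```

Call:
drive_tool([
  [0,0,0.7,0,0,0],
  [0,0,1.4,0,0,0],
  [0,0,2,0,0,0],
  [0,0,2,0,0,0],
])

```text
clock: 6.67
eef_pos: [0.4677, -0.3554, 0.0151]
eef_rot: [0.0, 0.026, 1.0, 0.0]
wrist_force: [-2.0, 2.6, 5.0]
width: 0.0206
finger_force: 51.1
```

Call:
drive_tool([
  [0,0,0.7,0,0,0],
  [0,0,1.4,0,0,0],
  [0,0,2,0,0,0],
  [0,0,2,0,0,0],
])

```text
clock: 7.0
eef_pos: [0.4677, -0.3554, 0.0151]
eef_rot: [0.0, 0.026, 1.0, 0.001]
wrist_force: [-6.5, 5.6, 16.1]
width: 0.0207
finger_force: 52.8
```

The fuller is down on the tray floor. I'll ease up 2 mm, open part-way and rise.

Call:
drive_tool([
  [0,0,-2,0,0,0],
  [0,0,-2,0,0,0],
])

```text
clock: 7.17
eef_pos: [0.4684, -0.356, 0.0151]
eef_rot: [0.001, 0.026, 1.0, -0.001]
wrist_force: [-1.3, 1.1, 3.5]
width: 0.0207
finger_force: 51.2
```

Call:
drive_tool([
  [0,0,0,0,0,0],
  [0,0,0,0,0,0],
  [0,0,0,0,0,0],
  [0,0,0,0,0,0],
  [0,0,0,0,0,0],
], hand=0.5)

```text
clock: 7.58
eef_pos: [0.4679, -0.3555, 0.0142]
eef_rot: [0.0, 0.026, 1.0, -0.0]
wrist_force: [1.0, 0.5, 0.0]
width: 0.0424
finger_force: 0.0
```

Call:
drive_tool([
  [0,0,-10,0,0,0],
  [0,0,-30,0,0,0],
  [0,0,-60,0,0,0],
  [0,0,-95,0,0,0],
  [0,0,-130,0,0,0],
])

```text
clock: 8.0
eef_pos: [0.467, -0.3552, 0.1457]
eef_rot: [-0.001, 0.026, 1.0, 0.0]
wrist_force: [0.4, 0.2, 1.1]
width: 0.0423
finger_force: 0.0
```

Call:
drive_tool([
  [0,0,-35,0,0,0],
  [0,0,-70,0,0,0],
  [0,0,-105,0,0,0],
  [0,0,-140,0,0,0],
  [0,0,-175,0,0,0],
])

```text
clock: 8.42
eef_pos: [0.467, -0.3555, 0.3218]
eef_rot: [0.0, 0.026, 1.0, 0.0]
wrist_force: [1.1, 0.7, -0.6]
width: 0.0424
finger_force: 0.0
```

```bash
python3 - <<'E'
from h import *
a,d=r.capture('top'); P=pts('top',d); z=P[...,2]; h=cv2.cvtColor(a,cv2.COLOR_RGB2HSV).astype(int)
w=np.zeros((400,640),bool);w[85:250,190:310]=1
m=w&(h[...,2]>150)&(h[...,1]<70)&(abs(z-.178)<.01)
k=max(cv2.findContours(m.astype(np.uint8),0,1)[0],key=cv2.contourArea)
q=np.array([ray('top',p,.178)[:2] for p in k[:,0]])*1e3
c,wh,ang=cv2.minAreaRect(q.astype(np.float32)); print('blank',c,wh,ang,(np.append(c,178)/1e3-O)@J*1e3)
w=np.zeros((400,640),bool);w[165:280,425:490]=1
f=w&(z>.02)&(z<.07)&(h[...,1]<90)
print('fuller px',f.sum(),np.median(z[f]) if f.any() else 0)
cv2.imwrite('pics/t2.png',cv2.resize(a[150:290,410:510],None,fx=4,fy=4)[:,:,::-1])
cc=(c[0]/1e3,c[1]/1e3)
go([.467,-.355,.33],down(87.2)); print(r.state()['qpos'])
E
```

```text
blank (570.5450439453125, 181.216064453125) (94.13323211669922, 148.75604248046875) 10.983199119567871 [-11.50616157  95.70559286 178.        ]
fuller px 526 0.029564462337010593
t 8.47 at [ 470.4 -358.6  330.2] shift [3.6 3.4 0.1] turn [-0.3  0.8 -0.2] F [ 1.4 -2.7  3.7] w 42.7
[-0.03161891  0.22558727  0.72578555  1.66035034 -0.1582001   1.30007998
  2.23976972]
```

View pics/t2.png

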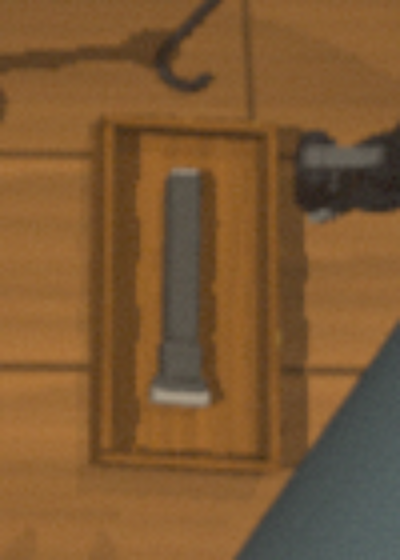

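The fuller lies flat inside the tray, its shank spanning (185,170) to (180,405) in the crop.

The blank's long axis is only 2° off straight uphill, but home is 35.5°. So I'll press lightly on it with both fingertips to turn and shift it on the shelf, then push it over from behind.

```bash
cat >> h.py <<'E'
ud=lambda a:np.array([np.cos(np.radians(a)),np.sin(np.radians(a)),0])
C0=np.array([.5704,.1812,0]); C1=O+X*-.009+Y*.008; 
p0=C0+.025*ud(101.1); p1=C1+.025*ud(134.6)
E
python3 - <<'E'
from h import *
print(p0,p1); go(p0+Z*.33,down(11.2)); 
E
```

```text
[0.56558695 0.20573232 0.        ] [0.56930709 0.11280567 0.        ]
t 8.47 at [ 470.4 -358.6  330.2] shift [-65.2 568.5  -2.1] turn [ 0.2  0.9 75.8] F [ 1.4 -2.7  3.7] w 42.7
```

Call:
drive_tool([
  [-4,38,0,0,0,0],
  [-8,76,0,0,0,0],
  [-13,114,0,0,0,0],
  [-17,152,0,0,0,0],
  [-21,190,0,0,0,0],
], hand=0.35)

```text
clock: 8.88
eef_pos: [0.4982, -0.1654, 0.3199]
eef_rot: [0.001, 0.027, 1.0, 0.0]
wrist_force: [0.9, -0.1, -0.7]
width: 0.0561
finger_force: 0.0
```

Call:
drive_tool([
  [-4,38,0,0,0,0],
  [-8,76,0,0,0,0],
  [-13,114,0,0,0,0],
  [-17,152,0,0,0,0],
  [-21,190,0,0,0,0],
])

```text
clock: 9.3
eef_pos: [0.5292, 0.0233, 0.3199]
eef_rot: [0.0, 0.026, 1.0, 0.0]
wrist_force: [0.5, -0.4, 0.1]
width: 0.0553
finger_force: 0.0
```

Call:
drive_tool([
  [-4,38,0,0,0,7],
  [-8,76,0,0,0,14],
  [-13,114,0,0,0,21],
  [-17,152,0,0,0,28],
  [-21,185,0,0,0,35],
])

```text
clock: 9.72
eef_pos: [0.5596, 0.2083, 0.3197]
eef_rot: [-0.0, 0.328, 0.945, 0.001]
wrist_force: [-0.7, -0.8, -0.3]
width: 0.0557
finger_force: 0.0
```

Call:
drive_tool([
  [0,0,20,0,0,7],
  [0,0,40,0,0,14],
  [0,0,60,0,0,21],
  [0,0,80,0,0,28],
  [0,0,90,0,0,35],
])

```text
clock: 10.13
eef_pos: [0.5583, 0.2047, 0.2268]
eef_rot: [-0.001, 0.597, 0.802, -0.002]
wrist_force: [-1.0, -0.9, -0.1]
width: 0.0555
finger_force: 0.0
```

```bash
python3 - <<'E'
from h import *
go(p0+Z*.183,down(11.2)); print(r.state()['qpos'])
E
```

```text
t 10.13 at [558.3 204.7 226.8] shift [-1.1  7.4 43.8] turn [-0.2  0.1  5.5] F [-1.  -0.9 -0.1] w 55.5
[-0.77373132  0.29913682  0.42325762  1.75402485 -0.13413724  1.12105108
 -0.01744677]
```

Call:
drive_tool([
  [-1,7,15,0,0,5.5],
  [-1,7,30,0,0,5.5],
  [-1,7,40,0,0,5.5],
  [-1,7,45,0,0,5.5],
  [-1,7,47,0,0,5.5],
])

```text
clock: 10.55
eef_pos: [0.5662, 0.2063, 0.1815]
eef_rot: [-0.0, 0.632, 0.775, -0.001]
wrist_force: [-0.5, -0.4, -0.3]
width: 0.0557
finger_force: 0.0
```

Call:
drive_tool([
  [0,0,1,0,0,0],
  [0,0,2,0,0,0],
  [0,0,3,0,0,0],
  [0,0,3,0,0,0],
])

```text
clock: 10.88
eef_pos: [0.5673, 0.2069, 0.18]
eef_rot: [0.0, 0.632, 0.775, 0.001]
wrist_force: [-0.4, 0.2, -0.9]
width: 0.0554
finger_force: 0.0
```

Call:
drive_tool([
  [0,0,1,0,0,0],
  [0,0,2,0,0,0],
  [0,0,3,0,0,0],
  [0,0,3,0,0,0],
])

```text
clock: 11.22
eef_pos: [0.5667, 0.2067, 0.1761]
eef_rot: [-0.0, 0.632, 0.775, -0.0]
wrist_force: [-0.1, 0.2, -0.1]
width: 0.0553
finger_force: 0.0
```

Call:
drive_tool([
  [0,0,0.7,0,0,0],
  [0,0,1.4,0,0,0],
  [0,0,2,0,0,0],
  [0,0,2,0,0,0],
])

```text
clock: 11.55
eef_pos: [0.5669, 0.2067, 0.1742]
eef_rot: [-0.0, 0.633, 0.775, -0.0]
wrist_force: [-0.0, -0.1, -1.0]
width: 0.0556
finger_force: 0.0
```

Call:
drive_tool([
  [0,0,0.7,0,0,0],
  [0,0,1.4,0,0,0],
  [0,0,2,0,0,0],
  [0,0,2,0,0,0],
])

```text
clock: 11.88
eef_pos: [0.5675, 0.2069, 0.1741]
eef_rot: [0.0, 0.633, 0.774, 0.001]
wrist_force: [-1.7, -0.4, 6.5]
width: 0.0552
finger_force: 3.3
```

Call:
drive_tool([
  [0,0,0.5,0,0,0],
  [0,0,1,0,0,0],
  [0,0,1.5,0,0,0],
  [0,0,1.5,0,0,0],
])

```text
clock: 12.22
eef_pos: [0.5679, 0.207, 0.1741]
eef_rot: [-0.0, 0.633, 0.774, 0.001]
wrist_force: [-2.5, -1.4, 11.6]
width: 0.055
finger_force: 5.9
```

```bash
python3 - <<'E'
from h import *
s=r.state();p=np.array(s['eef_pos']);p[2]=0
p1=C1+R.from_rotvec(Z*np.radians(33.5)).as_matrix()@(p-C0); p1[2]=s['eef_pos'][2]
Q=R.from_quat(np.roll(s['eef_rot'],-1)).as_matrix(); yaw=np.degrees(np.arctan2(Q[1,1],Q[0,1])); print(yaw)
go(p1,down(yaw+33.5))
E
```

```text
11.515892618017627
t 12.22 at [567.9 207.  174.1] shift [-90.5 -15.8  -0.2] turn [  0.1  -0.1 -33.5] F [-2.5 -1.4 11.6] w 55.0
```

Call:
drive_tool([
  [-5,-1,0.5,0,0,-2],
  [-13,-2,0.7,0,0,-5],
  [-22,-4,0.7,0,0,-9],
  [-31,-5,0.7,0,0,-12],
  [-36,-6,0.7,0,0,-14],
])

```text
clock: 12.63
eef_pos: [0.5714, 0.1722, 0.1742]
eef_rot: [0.001, 0.533, 0.846, 0.004]
wrist_force: [-0.5, 2.8, 10.2]
width: 0.0557
finger_force: 5.2
```

```bash
cat > bl.py <<'E'
from h import *
def blank():
    a,d=r.capture('top'); z=pts('top',d)[...,2]; h=cv2.cvtColor(a,cv2.COLOR_RGB2HSV).astype(int)
    w=np.zeros((400,640),bool);w[100:230,205:400]=1
    return a,w&(h[...,2]>140)&(h[...,1]<70)&(abs(z-.178)<.012)
a,m=blank(); n=cv2.findContours(m.astype(np.uint8),0,1)[0]; k=np.vstack([c[:,0] for c in n if cv2.contourArea(c)>20])
q=np.array([ray('top',p,.178)[:2] for p in k])*1e3
c,wh,ang=cv2.minAreaRect(q.astype(np.float32)); print('blank',c,wh,ang,'jig',(np.append(c,178)/1e3-O)@J*1e3)
cv2.imwrite('pics/bl_%.0f.png'%(r.state()['clock']*100),cv2.resize(a[85:250,190:420],None,fx=3.4,fy=3.4)[:,:,::-1])
E
python3 bl.py;  python3 - <<'E'
from h import *
s=r.state(); go(s['eef_pos'],down(45))
E
```

```text
blank (565.6213989257812, 134.41419982910156) (72.26594543457031, 42.45512771606445) 7.14850378036499 jig [-23.75406885  50.26722163 178.        ]
t 12.68 at [571.5 170.8 174.2] shift [0. 0. 0.] turn [  0.5   0.  -19.4] F [ 0.7  0.6 10.7] w 55.4
```

```bash
python3 - <<'E'
from h import *
import glob
a=cv2.imread(sorted(glob.glob('pics/bl_*'))[-1]); s,d=r.capture('side'); s=cv2.resize(s[120:300,230:450],None,fx=2.7,fy=2.7)[:,:,::-1]
a=cv2.resize(a,None,fx=.75,fy=.75); o=np.zeros((600,800,3),np.uint8)
s=cv2.resize(s,None,fx=.37*1.0,fy=.37) if 0 else s
s=cv2.resize(s[:420],(370,260)); b=cv2.resize(a,(430,310)); o[:310,:430]=b; o[320:580,:370]=s
cv2.imwrite('pics/mix1.png',o)
E
```

```text
(no output)
```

View pics/mix1.png

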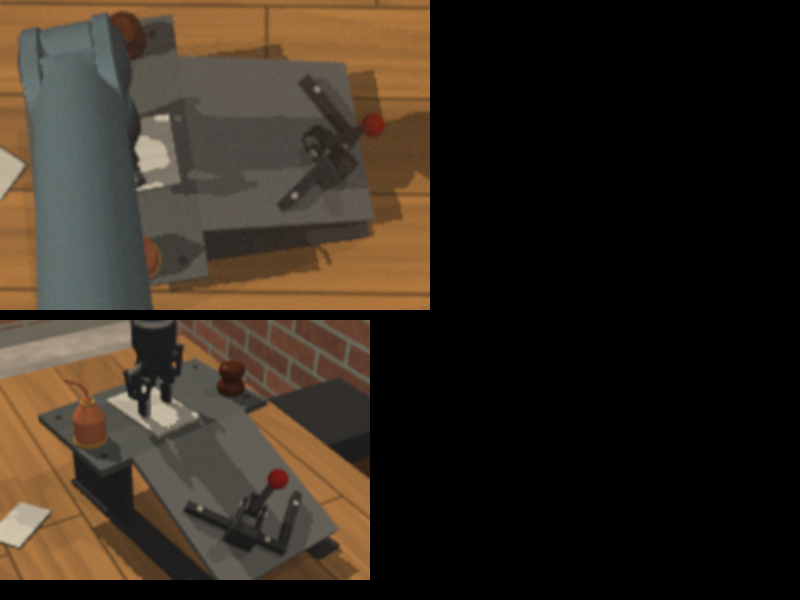

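The top panel shows the blank's leading edge unmoved at (178–185, 113–188), so the oily fingertips only slid over it. Press-dragging won't work, so I'll push edges instead: from behind, then on the side near the trailing end to turn it, then from behind again.

Call:
drive_tool([
  [0,0,-15,0,0,0],
  [0,0,-35,0,0,0],
  [0,0,-60,0,0,0],
  [0,0,-75,0,0,0],
])

```text
clock: 13.07
eef_pos: [0.5692, 0.1703, 0.2475]
eef_rot: [0.001, 0.534, 0.846, 0.001]
wrist_force: [1.2, 0.5, -0.2]
width: 0.0557
finger_force: 0.0
```

```bash
cat > bs.py <<'E'
from h import *
import sys
def locate():
    a,d=r.capture('side'); P=pts('side',d); z=P[...,2]; h=cv2.cvtColor(a,cv2.COLOR_RGB2HSV).astype(int)
    j=(P-O)@J; w=(abs(j[...,0])<.14)&(j[...,1]>-.08)&(j[...,1]<.215)&(abs(z-.178)<.008)
    m=w&(h[...,2]>130)&(h[...,1]<75)
    n=cv2.findContours(m.astype(np.uint8),0,1)[0]; k=np.vstack([c[:,0] for c in n if cv2.contourArea(c)>20])
    q=np.array([ray('side',p,.178) for p in k]); g=((q-O)@J)[:,:2]*1e3
    c,wh,ang=cv2.minAreaRect(g.astype(np.float32))
    if wh[0]>wh[1]: ang-=90
    print('blank jig centre',np.round(c,1),'wh',np.round(wh,1),'long axis ccw from Y',round(ang,1))
    return a
if __name__=='__main__': locate()
E
python3 - <<'E'
from bs import *
locate(); go(C0+.1*ud(101.1)+Z*.22,down(11.1))
E
```

```text
blank jig centre [-15.7  91. ] wh [ 94.1 148.6] long axis ccw from Y 2.0
t 13.12 at [571.1 170.9 250.6] shift [106.5  28.4  30.8] turn [ 0.5 -0.1 14.4] F [ 0.7 -0.2  2.5] w 55.7
```

Call:
drive_tool([
  [25,7,0,0,0,4],
  [50,14,0,0,0,8],
  [75,21,0,0,0,12],
  [105,28,0,0,0,14.4],
])

```text
clock: 13.45
eef_pos: [0.5485, 0.2765, 0.2448]
eef_rot: [0.0, 0.637, 0.77, -0.0]
wrist_force: [1.4, 0.6, -0.5]
width: 0.0552
finger_force: 0.0
```

Call:
drive_tool([
  [0,0,30,0,0,0],
  [0,0,55,0,0,0],
  [0,0,70,0,0,0],
  [0,0,76,0,0,0],
  [0,0,78,0,0,0],
])

```text
clock: 13.87
eef_pos: [0.5472, 0.2768, 0.1663]
eef_rot: [-0.001, 0.635, 0.772, -0.001]
wrist_force: [0.4, 0.6, 0.9]
width: 0.0557
finger_force: 0.0
```

```bash
python3 - <<'E'
from bs import *
locate(); go(C0+.086*ud(101.1)+Z*.169,down(11.1)); go(C0+.030*ud(101.1)+Z*.169,down(11.1))
E
```

```text
blank jig centre [-15.6  91.9] wh [ 93.9 148.7] long axis ccw from Y 1.8
t 13.92 at [547.9 276.8 166.4] shift [-12.1   3.6  -2.6] turn [-0.1  0.   0. ] F [-0.2  0.4 -0.2] w 55.8
t 13.92 at [547.9 276.8 166.4] shift [-68.1   3.6  -2.5] turn [-0.1  0.   0. ] F [-0.2  0.4 -0.2] w 55.8
```

Call:
drive_tool([
  [-3,2,-2.5,0,0,0],
  [-9,3,-2.5,0,0,0],
  [-16,3,-2.5,0,0,0],
  [-24,3,-2.5,0,0,0],
  [-32,3,-2.5,0,0,0],
])

```text
clock: 14.33
eef_pos: [0.5578, 0.2463, 0.1704]
eef_rot: [-0.0, 0.635, 0.772, 0.001]
wrist_force: [-0.5, 2.6, 0.0]
width: 0.0557
finger_force: 1.0
```

Call:
drive_tool([
  [-8,0,0,0,0,0],
  [-16,0,0,0,0,0],
  [-24,0,0,0,0,0],
  [-31,0,0,0,0,0],
  [-35,0,0,0,0,0],
])

```text
clock: 14.75
eef_pos: [0.5644, 0.2098, 0.1696]
eef_rot: [0.0, 0.636, 0.772, -0.0]
wrist_force: [-0.2, 1.6, 0.2]
width: 0.0551
finger_force: 1.0
```

```bash
python3 - <<'E'
from bs import *
a=locate(); cv2.imwrite('pics/s2.png',cv2.resize(a[120:320,220:460],None,fx=3,fy=3)[:,:,::-1]); s=r.state();go(s['eef_pos'],down(11.1)); print((np.array(s['eef_pos'])-O)@J)
E
```

```text
blank jig centre [-40.5  43.7] wh [164.6  57.6] long axis ccw from Y -25.2
t 14.8 at [564.6 209.  169.6] shift [0. 0. 0.] turn [-0.   0.1 -0.1] F [ 0.8 -0.9 -0.3] w 55.6
[-0.01300683  0.12409094  0.16959759]
```

View pics/s2.png

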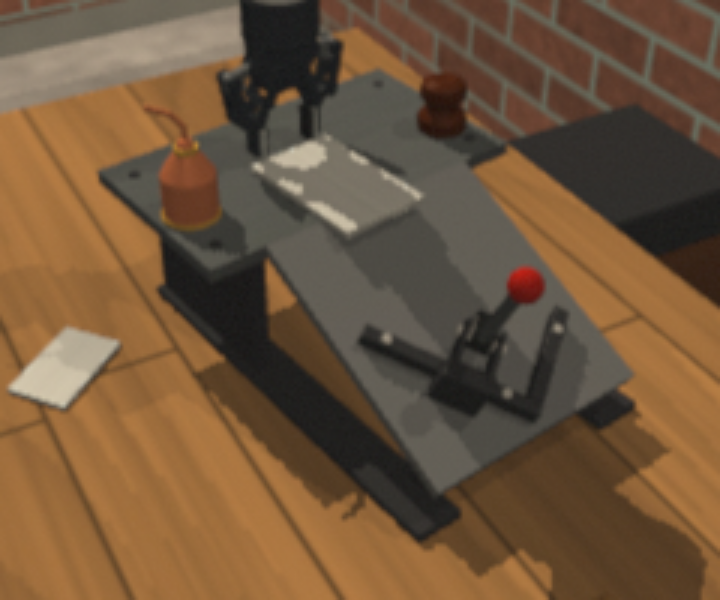

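The blank is pushed partway over the lip at (340,185), straight, with its trailing edge at the fingers. The can is clear on the left at (190,190). Now round to the insulator side with the fingers shut, to turn it.

Call:
drive_tool([
  [8,0,-5,0,0,0],
  [12,10,-30,0,0,0],
  [5,35,-50,0,0,0],
  [-10,60,-50,0,0,0],
  [-21,78,-50,0,0,0],
], hand=1)

```text
clock: 15.22
eef_pos: [0.6474, 0.2075, 0.2222]
eef_rot: [0.002, 0.634, 0.773, 0.002]
wrist_force: [-0.1, -1.0, 0.7]
width: 0.0001
finger_force: 0.0
```

Call:
drive_tool([
  [0,0,15,0,0,0],
  [0,0,30,0,0,0],
  [0,0,40,0,0,0],
  [0,0,48,0,0,0],
  [0,0,52,0,0,0],
])

```text
clock: 15.63
eef_pos: [0.6438, 0.2069, 0.1701]
eef_rot: [-0.001, 0.635, 0.773, -0.001]
wrist_force: [-9.9, -2.5, 26.2]
width: -0.0001
finger_force: 12.6
```

```bash
sed -i 's/h\[...,2\]>130/h[...,2]>TH/; s/^import sys/import sys\nTH=100/' bs.py; python3 - <<'E'
from bs import *
a=locate(); s=r.state();go(s['eef_pos'],down(11.1)); print((np.array(s['eef_pos'])-O)@J)
v=cv2.cvtColor(a,cv2.COLOR_RGB2HSV); print(v[182,335],v[185,325],v[175,318],v[160,360])
for p in ([-.012,.038],[-.012,.1],[-.08,.03],[.06,.15]): 
    u=proj('side',O+J@np.array([*p,.178]))[0].round().astype(int); print(p,u,v[u[1],u[0]])
E
```

```text
blank jig centre [-16.1  35.4] wh [ 99.5 157.6] long axis ccw from Y 0.3
t 15.68 at [643.9 206.9 170.2] shift [0. 0. 0.] turn [-0.1 -0.1  0.1] F [-5.8 -1.9 10.2] w -0.2
[0.06496139 0.10945885 0.17022302]
[ 19  44 197] [ 20  46 193] [ 19  45 197] [  8 174  47]
[-0.012, 0.038] [332 179] [ 21  45 197]
[-0.012, 0.1] [319 171] [ 21  47 196]
[-0.08, 0.03] [314 189] [30 26 87]
[0.06, 0.15] [329 157] [20 26 89]
```

Call:
drive_tool([
  [-3,0,-4,0,0,0],
  [-9,-3,-4,0,0,0],
  [-9,-8,-4,0,0,0],
  [-9,-12,-4,0,0,0],
])

```text
clock: 16.02
eef_pos: [0.6341, 0.194, 0.1713]
eef_rot: [0.0, 0.636, 0.772, -0.0]
wrist_force: [-0.2, 0.4, 0.1]
width: 0.0002
finger_force: 0.0
```

Call:
drive_tool([
  [0,-6,0,0,0,0],
  [0,-12,0,0,0,0],
  [0,-18,0,0,0,0],
  [0,-24,0,0,0,0],
  [0,-28,0,0,0,0],
])

```text
clock: 16.43
eef_pos: [0.6065, 0.1902, 0.1718]
eef_rot: [-0.0, 0.635, 0.773, 0.0]
wrist_force: [1.6, 0.2, -0.3]
width: 0.0004
finger_force: 0.7
```

```bash
sed -i 's/TH=100/TH=110/' bs.py; python3 - <<'E'
from bs import *
a=locate(); s=r.state();go(s['eef_pos'],down(11.1)); print((np.array(s['eef_pos'])-O)@J)
E
```

```text
blank jig centre [-23.3  33.5] wh [ 96.5 153.7] long axis ccw from Y 8.7
t 16.48 at [605.7 189.9 171.7] shift [0. 0. 0.] turn [-0.1 -0.   0.1] F [-0.6 -0.4  1.8] w -0.2
[0.02461493 0.09875484 0.1717229 ]
```

Call:
drive_tool([
  [0,-6,0,0,0,0],
  [0,-12,0,0,0,0],
  [0,-18,0,0,0,0],
  [0,-24,0,0,0,0],
  [0,-28,0,0,0,0],
])

```text
clock: 16.9
eef_pos: [0.5789, 0.1842, 0.1717]
eef_rot: [-0.0, 0.635, 0.772, -0.0]
wrist_force: [-0.1, 0.6, 0.1]
width: -0.0001
finger_force: 0.7
```

```bash
python3 - <<'E'
from bs import *
a=locate(); s=r.state();go(s['eef_pos'],down(11.1)); print((np.array(s['eef_pos'])-O)@J)
E
```

```text
blank jig centre [-37.1  25.3] wh [ 99.6 151.4] long axis ccw from Y 22.2
t 16.95 at [578.1 184.  171.6] shift [0. 0. 0.] turn [-0.1 -0.   0. ] F [-0.4  0.3  1.7] w -0.5
[-0.00355536  0.09727202  0.17160929]
```

Call:
drive_tool([
  [0,8,-8,0,0,0],
  [3,8,-40,0,0,-7],
  [15,-15,-60,0,0,-14],
  [26,-45,-60,0,0,-21],
  [31,-62,-60,0,0,-28],
], hand=0.5)

```text
clock: 17.37
eef_pos: [0.5109, 0.2038, 0.2328]
eef_rot: [-0.001, 0.426, 0.905, 0.0]
wrist_force: [-0.8, -0.1, -0.5]
width: 0.0426
finger_force: 0.0
```

```bash
python3 - <<'E'
from bs import *
a=locate(); s=r.state(); print((np.array(s['eef_pos'])-O)@J)
c=O+J@np.array([-.033,.029,0]); u=J@np.array([-np.sin(np.radians(22)),np.cos(np.radians(22)),0]); 
go(c+.1*u+ud(41.1)*.004+Z*.1705,down(41.1))
E
```

```text
blank jig centre [-37.8  24.8] wh [ 98.1 154. ] long axis ccw from Y 23.8
[-0.0706162   0.12821093  0.23153007]
t 17.42 at [507.  204.  231.5] shift [-5.8  1.1 61. ] turn [-0.2 -0.2 -1.2] F [-3.1  0.3 -1.1] w 42.6
```

Call:
drive_tool([
  [0,2,25,0,0,-1],
  [0,2,45,0,0,-1],
  [0,2,55,0,0,-1],
  [0,2,60,0,0,-1],
])

```text
clock: 17.75
eef_pos: [0.5126, 0.2028, 0.1693]
eef_rot: [-0.002, 0.422, 0.907, -0.002]
wrist_force: [0.1, 0.5, 1.0]
width: 0.0425
finger_force: 0.0
```

Call:
drive_tool([
  [-6,0,0,0,0,0],
  [-12,0,0,0,0,0],
  [-18,0,0,0,0,0],
  [-24,0,0,0,0,0],
  [-28,0,0,0,0,0],
])

```text
clock: 18.17
eef_pos: [0.5337, 0.1821, 0.1726]
eef_rot: [0.0, 0.422, 0.907, 0.001]
wrist_force: [-0.3, 2.3, -0.4]
width: 0.0427
finger_force: 0.9
```

```bash
python3 - <<'E'
from bs import *
a=locate(); s=r.state(); print((np.array(s['eef_pos'])-O)@J); go(s['eef_pos'],down(41.1))
cv2.imwrite('pics/s3.png',cv2.resize(a[120:320,220:460],None,fx=3,fy=3)[:,:,::-1])
E
```

```text
blank jig centre [-30.8  12. ] wh [ 96.7 152.9] long axis ccw from Y 23.0
[-0.04740963  0.10141224  0.17250613]
t 18.22 at [534.2 181.2 172.5] shift [0. 0. 0.] turn [ 0.1  0.1 -1.1] F [ 0.1 -0.1  0.5] w 42.2
```

Call:
drive_tool([
  [-3,0,1.5,0,0,0],
  [-6,0,1.5,0,0,0],
  [-9,0,1.5,0,0,0],
  [-11,0,1.5,0,0,0],
  [-12,0,1.5,0,0,0],
])

```text
clock: 18.63
eef_pos: [0.5404, 0.1732, 0.1702]
eef_rot: [0.0, 0.422, 0.907, -0.0]
wrist_force: [-0.2, 2.7, 0.3]
width: 0.0426
finger_force: 1.0
```

```bash
python3 - <<'E'
from bs import *
a=locate(); s=r.state(); print((np.array(s['eef_pos'])-O)@J,s['wrist_force'])
E
```

```text
blank jig centre [-26.1   1.1] wh [ 97.  152.5] long axis ccw from Y 23.1
[-0.04244172  0.09245776  0.17022728] [-0.68967026  0.53920383  0.41262002]
```

Call:
drive_tool([
  [-2.5,0,0,0,0,0],
  [-5,0,0,0,0,0],
  [-7,0,0,0,0,0],
  [-8,0,0,0,0,0],
  [-8,0,0,0,0,0],
])

```text
clock: 19.1
eef_pos: [0.5461, 0.1664, 0.1702]
eef_rot: [0.001, 0.422, 0.907, -0.0]
wrist_force: [0.7, -0.1, 0.5]
width: 0.0428
finger_force: 0.0
```

```bash
python3 - <<'E'
from bs import *
s=r.state(); print((np.array(s['eef_pos'])-O)@J,s['wrist_force'])
try: a=locate()
except Exception as e: print('not on shelf',e)
E
```

```text
[-0.03803045  0.0849307   0.1702327 ] [ 0.65102404 -0.06124426  0.46219802]
blank jig centre [-25.5   3.4] wh [ 99.7 138.9] long axis ccw from Y 14.0
```

Call:
drive_tool([
  [0,0,0,0,0,0],
  [0,0,0,0,0,0],
  [5,0,-10,0,0,0],
  [5,0,-30,0,0,0],
  [5,0,-60,0,0,0],
])

```text
clock: 19.57
eef_pos: [0.5395, 0.171, 0.2284]
eef_rot: [-0.002, 0.421, 0.907, -0.003]
wrist_force: [1.4, 0.0, 0.4]
width: 0.0423
finger_force: 0.0
```

Call:
drive_tool([
  [0,0,-10,0,0,0],
  [0,0,-30,0,0,0],
  [0,0,-50,0,0,0],
  [0,0,-70,0,0,0],
  [0,0,-80,0,0,0],
])

```text
clock: 19.98
eef_pos: [0.5434, 0.1717, 0.3136]
eef_rot: [0.002, 0.422, 0.907, 0.002]
wrist_force: [1.1, 0.8, 0.9]
width: 0.0426
finger_force: 0.0
```

```bash
cat > home.py <<'E'
from h import *
def ray_bed(n,uv,hz):
    K,Rm,t=cal(n); d=np.array([(uv[0]-K[0,2])/K[0,0],(uv[1]-K[1,2])/K[1,1],1])@Rm; o=-t@Rm
    P0=BO+nb*hz; return o+d*((P0-o)@nb)/(d@nb)
out=[]
for n in('side','top'):
    a,d=r.capture(n); P=(pts(n,d)-BO)@B; h=cv2.cvtColor(a,cv2.COLOR_RGB2HSV).astype(int)
    w=(abs(P[...,2]-.008)<.009)&(P[...,0]>-.06)&(P[...,0]<.25)&(P[...,1]>-.06)&(P[...,1]<.25)
    m=w&(h[...,2]>110)&(h[...,1]<75)
    k=[c[:,0] for c in cv2.findContours(m.astype(np.uint8),0,1)[0] if cv2.contourArea(c)>15]
    if k:
        g=np.array([(ray_bed(n,p,.008)-BO)@B for p in np.vstack(k)])[:,:2]*1e3
        c,wh,ang=cv2.minAreaRect(g.astype(np.float32)); print(n,'bed centre',np.round(c,1),np.round(wh,1),round(ang,1),'min',g.min(0).round(1),'max',g.max(0).round(1))
    q=a[85:250,200:420] if n=='top' else a[120:320,220:460]
    out.append(cv2.resize(q[:,:,::-1],(480,360) if n=='side' else (390,293)))
o=np.zeros((600,480,3),np.uint8);o[:360]=out[0];o[305:598,90:480][60:]=out[1][60:]
import time
cv2.imwrite('pics/home_%d.png'%(r.state()['clock']*100),o); print('pics/home_%d.png'%(r.state()['clock']*100))
E
python3 home.py; cp $(ls -t pics/home_* | head -1) pics/homeA.png
```

```text
side bed centre [43.9 76.8] [151.8  99.7] 89.9 min [-5.8  0.8] max [ 93.8 152.6]
top bed centre [47.9 77.6] [ 95.6 154.2] 0.6 min [-0.3  0.5] max [ 95.9 154.4]
pics/home_2008.png
```

View pics/homeA.png

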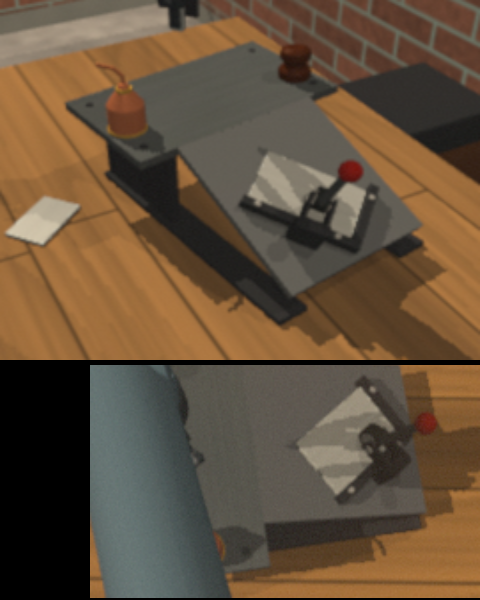

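The blank is home. The top camera puts its centre at bed (47.9, 77.6) with 0.6° of yaw, flush with both fences (seen in both panels at about (305,190) and (345,445)). Next, the lever: grip the ball with the closing axis along the axle and follow the arc.

```bash
python3 - <<'E'
from h import *
a,d=r.capture('top'); h=cv2.cvtColor(a,cv2.COLOR_RGB2HSV).astype(int)
m=(h[...,1]>170)&((h[...,0]<6)|(h[...,0]>174))&(h[...,2]>80); m[:,:370]=0; m[:,415:]=0; m[:120]=0;m[190:]=0
M=cv2.minEnclosingCircle(np.argwhere(m)[:,::-1].astype(np.float32)); print(M)
qs=np.linspace(0,.5,51); e=[np.linalg.norm(proj('top',ball(q))[0]-M[0]) for q in qs]; print(qs[np.argmin(e)],min(e),np.degrees(np.arctan2(by[1],by[0])))
q0=qs[np.argmin(e)]; Y0=np.degrees(np.arctan2(by[1],by[0]))-180
for y in (Y0,Y0+180): go(ball(q0)+Z*.08,down(y))
print(r.state()['qpos'],ball(q0))
E
```

```text
((389.5, 151.0), 5.4084272384643555)
0.14 0.9213621162843638 137.30790851672106
t 20.13 at [542.5 171.4 310.9] shift [-281.3 -156.5    8.4] turn [ 0.1 -0.1 82.8] F [-0.   0.6 -0.5] w 42.5
t 20.13 at [542.5 171.4 310.9] shift [-281.3 -156.5    8.4] turn [  0.1   0.1 -97.2] F [-0.   0.6 -0.5] w 42.5
[-0.69738473  0.16868592  0.36092468  1.71715661 -0.06263113  1.26502688
  0.37806354] [ 0.60418297 -0.14452615  0.22233176]
```

Call:
drive_tool([
  [-30,-17,0,0,0,7],
  [-60,-33,0,0,0,14],
  [-90,-50,0,0,0,21],
  [-120,-67,0,0,0,28],
  [-150,-83,0,0,0,35],
], hand=0)

```text
clock: 20.55
eef_pos: [0.5742, 0.0014, 0.3081]
eef_rot: [-0.001, 0.677, 0.736, -0.001]
wrist_force: [0.7, 0.2, 0.7]
width: 0.0857
finger_force: 0.0
```

Call:
drive_tool([
  [-30,3,0,0,0,7],
  [-60,6,0,0,0,14],
  [-90,9,0,0,0,21],
  [-120,12,0,0,0,28],
  [-150,15,0,0,0,35],
])

```text
clock: 20.97
eef_pos: [0.6027, -0.1461, 0.3079]
eef_rot: [-0.001, 0.867, 0.498, -0.001]
wrist_force: [0.5, 0.2, 0.7]
width: 0.0855
finger_force: 0.0
```

Call:
drive_tool([
  [0,0,0,0,0,7],
  [0,0,0,0,0,12.8],
  [0,0,0,0,0,12.8],
  [0,0,0,0,0,12.8],
])

```text
clock: 21.3
eef_pos: [0.6029, -0.1445, 0.3082]
eef_rot: [-0.001, 0.915, 0.403, -0.001]
wrist_force: [-0.2, -0.5, -0.3]
width: 0.0853
finger_force: 0.0
```

```bash
python3 - <<'E'
from h import *
Y0=137.3-180
go(ball(.14)-Z*.019,down(Y0)); print(r.state()['qpos'])
E
```

```text
t 21.3 at [ 602.9 -144.5  308.2] shift [  1.1   1.2 104.9] turn [-0.1  0.1  0.2] F [-0.2 -0.5 -0.3] w 85.3
[-0.41019181  0.32566682  0.72926979  1.60753945 -0.22252013  1.29720379
 -0.38786304]
```

Call:
drive_tool([
  [1,1,25,0,0,0],
  [1,1,50,0,0,0],
  [1,1,75,0,0,0],
  [1,1,95,0,0,0],
  [1,1,104,0,0,0],
])

```text
clock: 21.72
eef_pos: [0.6026, -0.143, 0.2019]
eef_rot: [-0.002, 0.915, 0.403, -0.003]
wrist_force: [-1.0, 0.1, -1.0]
width: 0.0857
finger_force: 0.0
```

Call:
drive_tool([
  [0,0,0,0,0,0],
  [0,0,0,0,0,0],
  [0,0,0,0,0,0],
  [0,0,0,0,0,0],
  [0,0,0,0,0,0],
], hand=1, newtons=40)

```text
clock: 22.13
eef_pos: [0.6046, -0.1439, 0.208]
eef_rot: [-0.002, 0.916, 0.402, -0.0]
wrist_force: [-2.4, 1.6, 2.5]
width: 0.0277
finger_force: 39.4
```

Call:
drive_tool([
  [0,0,0,0,0,0],
  [0,0,0,0,0,0],
  [0,0,0,0,0,0],
])

```text
clock: 22.38
eef_pos: [0.6047, -0.1439, 0.208]
eef_rot: [-0.002, 0.916, 0.402, 0.0]
wrist_force: [-4.3, 2.6, 5.4]
width: 0.0277
finger_force: 38.9
```

```bash
python3 - <<'E'
from h import *
s=r.state(); Q=R.from_quat(np.roll(s['eef_rot'],-1)).as_matrix(); print(s['eef_pos'],s['wrist_force'],s['width'])
off=ball(.14)-s['eef_pos']; print(off@Q*1e3)
for q in np.arange(.14,1.83,.12): print(round(q,2),np.round((ball(q)-ball(.14))@Q*1e3,1))
E
```

```text
[ 0.60465534 -0.14389594  0.20804175] [-4.31869686  2.55602033  5.4047019 ] 0.027671897869226688
[ -0.76149692   0.03816857 -14.29136845]
0.14 [0. 0. 0.]
0.26 [12.7  1.5 -4. ]
0.38 [25.9  2.4 -6.6]
0.5 [39.3  2.8 -7.7]
0.62 [52.7  2.7 -7.2]
0.74 [66.   2.  -5.3]
0.86 [78.9  0.8 -1.9]
0.98 [91.3 -1.   3. ]
1.1 [103.   -3.2   9.2]
1.22 [113.8  -5.9  16.7]
1.34 [123.6  -9.   25.3]
1.46 [132.2 -12.5  35. ]
1.58 [139.5 -16.4  45.6]
1.7 [145.4 -20.5  57. ]
1.82 [149.9 -24.8  68.9]
```

Call:
drive_tool([
  [6,1,-2,0,0,0],
  [12.7,1.5,-4,0,0,0],
  [19,2,-5.5,0,0,0],
  [26,2.4,-6.6,0,0,0],
  [39.3,2.8,-7.7,0,0,0],
])

```text
clock: 22.8
eef_pos: [0.6301, -0.12, 0.2143]
eef_rot: [-0.002, 0.916, 0.4, -0.003]
wrist_force: [-5.1, -0.2, 1.5]
width: 0.0279
finger_force: 40.2
```

Call:
drive_tool([
  [13.4,0,0.5,0,0,0],
  [26.7,-0.8,2.4,0,0,0],
  [39.6,-2,5.8,0,0,0],
  [52,-3.8,10.7,0,0,0],
  [63.7,-6,16.9,0,0,0],
])

```text
clock: 23.22
eef_pos: [0.675, -0.0658, 0.198]
eef_rot: [0.001, 0.916, 0.402, 0.002]
wrist_force: [-0.4, -0.5, -0.0]
width: 0.0006
finger_force: 0.0
```

```bash
python3 - <<'E'
from h import *
s=r.state(); Q=R.from_quat(np.roll(s['eef_rot'],-1)).as_matrix(); b=np.array(s['eef_pos'])-Q[:,2]*.0143
v=(b-BO)@B-[.02,.06,.034]; print(v,np.hypot(v[0],v[2]),'q',1.833-np.arctan2(v[2],v[0]),s['wrist_force'],s['width'])
for q in np.arange(1.1,1.9,.1): print(round(q,2),np.round((ball(q)-b)@Q*1e3,1))
E
```

```text
[ 0.08587556 -0.00218833  0.0739138 ] 0.11330429087079698 q 1.1223220500519682 [-0.4229966  -0.51638555 -0.03510545] 0.0005782062037737511
1.1 [-2.8 -2.  -1. ]
1.2 [ 6.3 -4.2  5.1]
1.3 [14.6 -6.8 12.1]
1.4 [22.2 -9.6 19.8]
1.5 [ 29.  -12.7  28.2]
1.6 [ 34.8 -16.   37.2]
1.7 [ 39.6 -19.5  46.7]
1.8 [ 43.4 -23.2  56.6]
```

The ball slipped out of the pads because the grip was near the tips. I'll rise and see where the lever is.

Call:
drive_tool([
  [0,0,-30,0,0,0],
  [0,0,-60,0,0,0],
  [0,0,-85,0,0,0],
  [0,0,-85,0,0,0],
])

```text
clock: 23.55
eef_pos: [0.6769, -0.0675, 0.2885]
eef_rot: [0.003, 0.916, 0.402, 0.005]
wrist_force: [1.1, -0.3, 0.3]
width: -0.0001
finger_force: 0.0
```

```bash
cat > lev.py <<'E'
from h import *
qs=np.linspace(0,1.7,171)
for n in('side','top'):
    a,d=r.capture(n); h=cv2.cvtColor(a,cv2.COLOR_RGB2HSV).astype(int); P=pts(n,d)
    m=(h[...,1]>170)&((h[...,0]<6)|(h[...,0]>174))&(h[...,2]>70)&(P[...,2]>.1)&(P[...,2]<.3)&(P[...,1]<.05)&(P[...,1]>-.2)&(P[...,0]>.55)
    if m.sum()<10: print(n,'no ball',m.sum()); continue
    M=cv2.minEnclosingCircle(np.argwhere(m)[:,::-1].astype(np.float32)); e=[np.linalg.norm(proj(n,ball(q))[0]-M[0]) for q in qs]; print(n,M,m.sum(),'q',qs[np.argmin(e)],min(e),np.median(P[m],0))
s=r.state();Q=R.from_quat(np.roll(s['eef_rot'],-1)).as_matrix();print(s['eef_pos'],s['clock'])
E
python3 lev.py
```

```text
side ((399.0833435058594, 197.22222900390625), 5.228291034698486) 89 q 0.73 0.3211601606394083 [ 0.64234681 -0.10560534  0.23501445]
top no ball 0
[ 0.6740893  -0.06691796  0.28330428] 23.65
```

```bash
python3 - <<'E'
from h import *
b=ball(.73); print(b); go(b+Z*.05,down(-42.7)); go(b-Z*.025,down(-42.7))
E
```

```text
[ 0.64966531 -0.09825201  0.22793717]
t 23.65 at [674.1 -66.9 283.3] shift [-39.6   3.3   5.3] turn [ 0.2 -0.2  0. ] F [-0.2  1.  -0.5] w -0.2
t 23.65 at [674.1 -66.9 283.3] shift [-39.8   3.   80.3] turn [ 0.2 -0.2  0. ] F [-0.2  1.  -0.5] w -0.2
```

Call:
drive_tool([
  [-10,0,0,0,0,0],
  [-20,1,0,0,0,0],
  [-30,2,0,0,0,0],
  [-40,3,0,0,0,0],
  [-40,3,0,0,0,0],
], hand=0)

```text
clock: 24.07
eef_pos: [0.6451, -0.103, 0.2815]
eef_rot: [0.0, 0.917, 0.399, -0.001]
wrist_force: [-0.8, -0.6, -0.2]
width: 0.0603
finger_force: 0.0
```

Call:
drive_tool([
  [0,0,20,0,0,0],
  [0,0,40,0,0,0],
  [0,0,60,0,0,0],
  [0,0,75,0,0,0],
  [0,0,80,0,0,0],
])

```text
clock: 24.48
eef_pos: [0.6456, -0.098, 0.1986]
eef_rot: [-0.001, 0.916, 0.401, -0.002]
wrist_force: [-0.9, 0.1, -0.7]
width: 0.0855
finger_force: 0.0
```

Call:
drive_tool([
  [0,0,0,0,0,0],
  [0,0,0,0,0,0],
  [0,0,0,0,0,0],
  [0,0,0,0,0,0],
  [0,0,0,0,0,0],
], hand=1, newtons=80)

```text
clock: 24.9
eef_pos: [0.6487, -0.0986, 0.2037]
eef_rot: [0.0, 0.916, 0.401, 0.001]
wrist_force: [-1.6, -0.1, -0.7]
width: 0.0272
finger_force: 78.4
```

```bash
cat > arc.py <<'E'
from h import *
import sys
off=float(sys.argv[1])
s=r.state(); Q=R.from_quat(np.roll(s['eef_rot'],-1)).as_matrix(); b=np.array(s['eef_pos'])-Q[:,2]*off
v=(b-BO)@B-[.02,.06,.034]; q0=1.833-np.arctan2(v[2],v[0]); print(s['clock'],s['eef_pos'],v,np.hypot(v[0],v[2]),'q',q0,s['wrist_force'],s['width'],s['finger_force'])
for q in np.arange(q0,1.95,.1): print(round(q,2),np.round((ball(q)-ball(q0))@Q*1e3,1))
E
python3 arc.py .025
```

```text
24.9 [ 0.64865709 -0.09859177  0.20369409] [0.04968924 0.00077526 0.10072854] 0.1123176718960448 q 0.7204757063983811 [-1.61606251 -0.1456699  -0.67222845] 0.027150608596699894 78.35014879703522
0.72 [0. 0. 0.]
0.82 [10.9 -0.9  2.6]
0.92 [21.4 -2.2  6.1]
1.02 [31.5 -3.9 10.6]
1.12 [41.1 -5.9 16.1]
1.22 [50.  -8.2 22.4]
1.32 [ 58.2 -10.8  29.6]
1.42 [ 65.7 -13.7  37.4]
1.52 [ 72.2 -16.8  45.9]
1.62 [ 77.8 -20.2  55. ]
1.72 [ 82.4 -23.7  64.6]
1.82 [ 86.  -27.4  74.6]
1.92 [ 88.5 -31.1  84.8]
```

Call:
drive_tool([
  [5.5,-0.4,1.2,0,0,0],
  [10.9,-0.9,2.6,0,0,0],
  [16,-1.5,4.2,0,0,0],
  [21.4,-2.2,6.1,0,0,0],
  [26.5,-3,8.3,0,0,0],
])

```text
clock: 25.32
eef_pos: [0.6644, -0.0781, 0.1967]
eef_rot: [0.001, 0.915, 0.402, 0.001]
wrist_force: [-5.2, -1.0, 9.9]
width: 0.0267
finger_force: 78.3
```

```bash
python3 arc.py .025
```

```text
25.3167 [ 0.66442512 -0.07810553  0.19673605] [0.07267494 0.00056994 0.08690133] 0.11328498839307728 q 0.9586858611940803 [-5.2309402 -0.9943935  9.921001 ] 0.026721707218592263 78.28298997090315
0.96 [0. 0. 0.]
1.06 [ 9.9 -1.8  4.9]
1.16 [19.3 -3.9 10.6]
1.26 [28.  -6.3 17.3]
1.36 [35.9 -9.  24.7]
1.46 [ 43.1 -12.   32.8]
1.56 [ 49.3 -15.2  41.5]
1.66 [ 54.6 -18.6  50.8]
1.76 [ 58.8 -22.2  60.5]
1.86 [ 62.  -25.9  70.6]
```

Call:
drive_tool([
  [5,-0.9,2.4,0,0,0],
  [10,-1.8,5,0,0,0],
  [14.7,-2.8,8,0,0,0],
  [19.3,-3.9,11.5,0,0,0],
  [24,-5,15,0,0,0],
])

```text
clock: 25.73
eef_pos: [0.6789, -0.0549, 0.181]
eef_rot: [0.001, 0.916, 0.402, 0.003]
wrist_force: [-0.3, 0.6, -0.2]
width: 0.0
finger_force: 0.0
```

```bash
python3 arc.py .025; python3 lev.py
```

```text
25.7333 [ 0.67894807 -0.05488446  0.18103278] [ 9.42264338e-02 -3.36629089e-05  6.39641528e-02] 0.11388605569739381 q 1.2366207608089015 [-0.34811649  0.60216278 -0.17199651] 2.0321970338036447e-05 0.0
1.24 [0. 0. 0.]
1.34 [ 8.1 -2.7  7.3]
1.44 [15.4 -5.6 15.3]
1.54 [21.8 -8.8 23.9]
1.64 [ 27.2 -12.2  33.1]
1.74 [ 31.6 -15.7  42.7]
1.84 [ 35.  -19.4  52.7]
1.94 [ 37.3 -23.2  63. ]
side ((398.5, 194.0), 5.590270042419434) 93 q 1.02 0.5011464630536996 [ 0.65778414 -0.08517931  0.22602786]
top no ball 0
[ 0.67701549 -0.05313804  0.17837485] 25.8333
```

Call:
drive_tool([
  [5,-2,-20,0,0,0],
  [5,-2,-50,0,0,0],
  [5,-2,-75,0,0,0],
  [5,-2,-75,0,0,0],
])

```text
clock: 26.17
eef_pos: [0.6801, -0.0529, 0.2593]
eef_rot: [0.002, 0.916, 0.401, 0.003]
wrist_force: [1.4, -0.7, 1.5]
width: -0.0
finger_force: 0.0
```

```bash
cat > push.py <<'E'
from h import *
s=r.state(); Q=R.from_quat(np.roll(s['eef_rot'],-1)).as_matrix(); p=np.array(s['eef_pos']); print(s['clock'],p,s['wrist_force'])
for q in (1.02,1.1,1.2,1.3,1.4,1.5,1.6,1.65,1.7): print(q,np.round((ball(q)+Z*.015-Q[:,0]*.004-p)@Q*1e3,1))
E
python3 lev.py; python3 push.py
```

```text
side ((398.7391357421875, 194.3478240966797), 5.018964767456055) 81 q 0.96 0.453603230559607 [ 0.65596702 -0.08655593  0.22730524]
top no ball 0
[ 0.6775973  -0.05216274  0.25442311] 26.2667
26.2667 [ 0.6775973  -0.05216274  0.25442311] [ 0.64853293 -0.28436746 -1.33963561]
1.02 [-26.4   6.9  21.9]
1.1 [-18.7   5.4  26.1]
1.2 [-9.6  3.1 32.3]
1.3 [-1.2  0.5 39.2]
1.4 [ 6.4 -2.3 46.9]
1.5 [13.2 -5.4 55.3]
1.6 [19.  -8.7 64.3]
1.65 [ 21.5 -10.4  69. ]
1.7 [ 23.8 -12.2  73.8]
```

Call:
drive_tool([
  [-22,5,0,0,0,0],
  [-42,7,0,0,0,0],
  [-42,7,12,0,0,0],
  [-40,7,22,0,0,0],
  [-36,7,24,0,0,0],
], newtons=40)

```text
clock: 26.68
eef_pos: [0.6566, -0.0823, 0.2263]
eef_rot: [-0.001, 0.916, 0.401, -0.002]
wrist_force: [-1.5, -0.4, -0.4]
width: 0.0003
finger_force: 0.6
```

```bash
python3 push.py; python3 lev.py
```

```text
26.6833 [ 0.65659223 -0.08233013  0.22628187] [-1.51070891 -0.44841538 -0.41426116]
1.02 [10.   1.9 -6.3]
1.1 [17.7  0.3 -2.1]
1.2 [26.8 -1.9  4. ]
1.3 [35.3 -4.5 11. ]
1.4 [42.9 -7.3 18.7]
1.5 [ 49.7 -10.3  27. ]
1.6 [ 55.5 -13.6  36. ]
1.65 [ 58.1 -15.3  40.7]
1.7 [ 60.4 -17.   45.5]
side ((398.0, 194.5), 5.02503776550293) 26 q 0.98 1.191680213692997 [ 0.65971155 -0.08235074  0.21553576]
top no ball 0
[ 0.65802202 -0.07962352  0.22696202] 26.7833
```

Call:
drive_tool([
  [4,0,-1,0,0,0],
  [8,0,0,0,0,0],
  [12,-1,3,0,0,0],
  [17,-2,6,0,0,0],
  [21,-3,9.5,0,0,0],
])

```text
clock: 27.2
eef_pos: [0.6727, -0.0626, 0.2214]
eef_rot: [-0.0, 0.916, 0.402, 0.002]
wrist_force: [0.6, 2.4, 5.7]
width: 0.0001
finger_force: 2.9
```

```bash
python3 push.py; python3 lev.py
```

```text
27.2 [ 0.67265114 -0.06263227  0.22140951] [0.58807584 2.42331364 5.70512751]
1.02 [-15.3   3.5 -11.2]
1.1 [-7.6  1.9 -6.9]
1.2 [ 1.5 -0.3 -0.7]
1.3 [ 9.8 -2.9  6.3]
1.4 [17.4 -5.7 14. ]
1.5 [24.2 -8.8 22.4]
1.6 [ 30.  -12.1  31.4]
1.65 [ 32.5 -13.8  36.1]
1.7 [ 34.8 -15.5  40.9]
side ((397.04998779296875, 194.0), 5.050112247467041) 60 q 1.31 0.3951161742169794 [ 0.66647959 -0.06795726  0.21190553]
top no ball 0
[ 0.67279768 -0.06177395  0.22058285] 27.3
```

Call:
drive_tool([
  [3,-1.5,4,0,0,0],
  [5,-3,7.5,0,0,0],
  [8,-4.5,11.5,0,0,0],
  [12,-6,15.5,0,0,0],
  [15,-7.5,20,0,0,0],
])

```text
clock: 27.72
eef_pos: [0.681, -0.0448, 0.2051]
eef_rot: [0.0, 0.915, 0.403, 0.007]
wrist_force: [3.8, 5.6, 13.2]
width: 0.0001
finger_force: 6.6
```

```bash
python3 push.py; python3 lev.py
```

```text
27.7167 [ 0.6810376  -0.04478573  0.20512925] [ 3.80356022  5.61195335 13.22255967]
1.02 [-33.8   9.5 -27.8]
1.1 [-26.2   7.9 -23.4]
1.2 [-17.1   5.7 -17.2]
1.3 [ -8.8   3.1 -10.1]
1.4 [-1.3  0.2 -2.3]
1.5 [ 5.3 -2.9  6.1]
1.6 [11.1 -6.2 15.1]
1.65 [13.6 -7.9 19.8]
1.7 [15.8 -9.7 24.7]
side ((395.3333435058594, 195.0), 4.772716522216797) 55 q 1.47 0.11745752682441947 [ 0.67455818 -0.05244276  0.19568853]
top no ball 0
[ 0.6802     -0.04440075  0.20346341] 27.8167
```

Call:
drive_tool([
  [2,-1.5,4,0,0,0],
  [4,-3,8,0,0,0],
  [6,-4.5,12,0,0,0],
  [7,-5.5,15,0,0,0],
  [8,-6,18,0,0,0],
])

```text
clock: 28.23
eef_pos: [0.6826, -0.034, 0.1876]
eef_rot: [0.0, 0.915, 0.403, 0.007]
wrist_force: [-0.9, 4.6, 25.8]
width: -0.0003
finger_force: 13.8
```

```bash
python3 push.py; python3 lev.py
```

```text
28.2333 [ 0.68260521 -0.03397646  0.1876129 ] [-0.9140894   4.57934644 25.76016608]
1.02 [-42.6  15.7 -45.4]
1.1 [-35.   14.1 -41. ]
1.2 [-25.9  11.9 -34.8]
1.3 [-17.6   9.3 -27.7]
1.4 [-10.1   6.5 -19.9]
1.5 [ -3.5   3.4 -11.5]
1.6 [ 2.3  0.1 -2.4]
1.65 [ 4.8 -1.7  2.3]
1.7 [ 7.  -3.4  7.1]
side ((392.79412841796875, 197.38235473632812), 4.833832740783691) 45 q 1.6500000000000001 0.2041525015276644 [ 0.67724808 -0.03936648  0.1789686 ]
top no ball 0
[ 0.68248327 -0.03414043  0.18800764] 28.3333
```

Call:
drive_tool([
  [0.5,-0.5,1,0,0,0],
  [1,-0.5,2,0,0,0],
  [1,-0.5,2,0,0,0],
  [1,-0.5,2,0,0,0],
])

```text
clock: 28.67
eef_pos: [0.6826, -0.0341, 0.1878]
eef_rot: [0.0, 0.915, 0.403, 0.007]
wrist_force: [-0.6, 5.2, 20.0]
width: -0.0004
finger_force: 10.0
```

Call:
drive_tool([
  [0,0,-10,0,0,0],
  [0,0,-40,0,0,0],
  [0,0,-75,0,0,0],
  [0,0,-110,0,0,0],
  [0,0,-140,0,0,0],
])

```text
clock: 29.08
eef_pos: [0.6758, -0.0388, 0.3212]
eef_rot: [0.0, 0.916, 0.401, -0.001]
wrist_force: [0.8, -0.5, -0.1]
width: 0.0
finger_force: 0.0
```

Call:
drive_tool([
  [-35,0,0,0,0,0],
  [-70,0,0,0,0,0],
  [-105,0,0,0,0,0],
  [-140,0,0,0,0,0],
  [-175,0,0,0,0,0],
])

```text
clock: 29.5
eef_pos: [0.5554, -0.168, 0.3188]
eef_rot: [-0.0, 0.916, 0.401, -0.002]
wrist_force: [0.3, -0.6, -0.4]
width: 0.0
finger_force: 0.0
```

Call:
drive_tool([
  [-35,0,0,0,0,0],
  [-70,0,0,0,0,0],
  [-105,0,0,0,0,0],
  [-140,0,0,0,0,0],
  [-160,0,0,0,0,0],
])

```text
clock: 29.92
eef_pos: [0.4442, -0.2881, 0.3191]
eef_rot: [-0.001, 0.917, 0.398, -0.002]
wrist_force: [-0.3, -1.7, -0.5]
width: -0.0001
finger_force: 0.0
```

```bash
python3 lev.py; python3 home.py; cp $(ls -t pics/home_* | head -1) pics/homeB.png
```

```text
side no ball 0
top ((338.2162170410156, 124.66216278076172), 5.474740505218506) 87 q 1.62 0.18104905801709512 [ 0.68279466 -0.02704368  0.1857443 ]
[ 0.44397273 -0.2889729   0.31939647] 30.0167
side bed centre [44.2 76.7] [ 96.8 151.8] 0.1 min [-4.3  0.8] max [ 92.7 152.5]
top bed centre [47.9 77.4] [154.   95.8] 90.0 min [-0.   0.4] max [ 95.8 154.4]
pics/home_3011.png
```

View pics/homeB.png

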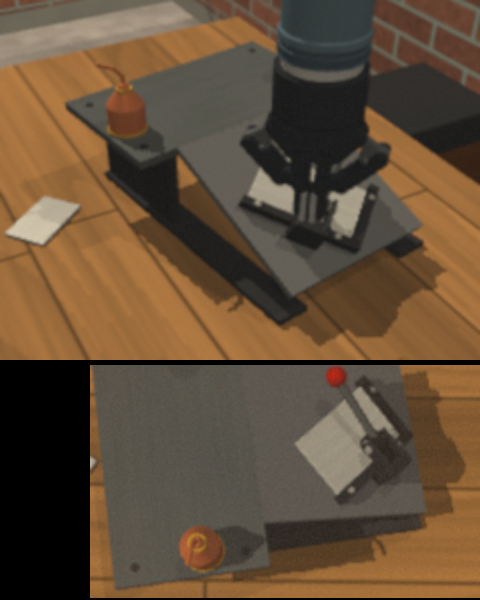

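The lever reads q = 1.62, at its stop, with the ball at (336,377) in the lower panel. The blank is still flush in the corner, the can is standing, and the arm is clear. Handing in.

```bash
python3 -c "
from bench import r
print(r.close_job())"
```

```text
the job is handed in; nothing more can be done
None
```

The job is handed in at about 30 s of the 72 s: the fuller lies flat in the tray, the blank slid home flush against both fences, and the cam lever reads 1.62, at its stop; the can was clear in the last view, but I did not re-measure the insulator or S-hook at the end.

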